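Size a shelf peg in the taper gauge

ROBOT

A 6-joint arm with a two-finger parallel gripper is mounted at the origin on the work surface. World frame = base frame: x ahead of the robot, y to its left, z up, the work surface at z = 0. Lengths are in m, angles in rad, forces in N, time in s.
With the tool pointing down it reaches from about 0.275 to 0.975 m from the base axis. Payload 8.4 kg.
Tool frame: the origin (TCP) lies midway between the tips of the shut fingers; the grasp point (between the pads) lies bot.grasp_offset behind it (bot.grasp_offset is the distance from the TCP to the grasp point, in m); z points along the fingers, y is the line along which they close (so a half turn about z gives the same grasp; the last joint's range is limited). The gripper opens to 92 mm and grips with 3 to 60 N. Pads are 20 mm wide; open, the fingers measure 128 mm over their backs; the gripper's body (75 mm by 189 mm) begins 69 mm behind the grasp point.
Start: joints at [1.267, 0.353, 1.633, -0, 1.155, -0.002], TCP at [0.186, 0.597, 0.215] pointing down, gripper open.
Joint ranges: [-2.63, 2.63], [-0.92, 2.1], [0.06, 2.66], [-1.3, 4.44], [0, 2.69], [-3.02, 3.02]. Speed limits (rad/s): [2.22, 2.22, 2.79, 3.14, 3.14, 3.14].

INTERFACE

Orientations are given as a rotation vector (axis times angle).
In Python, from station import bot gives the robot as it stands.
- The arm moves only by the tool arm_command, never from a script. Its argument "steps" is a list of rows, each a list of 3 entries, a list of its own where there are three numbers: the turn, a rotation vector about the tool's x, y, z in rad, then the shift along the tool's x, y, z in cm, then the closure, from 0 (fully open) to 1 (shut). A call has 1 to 12 rows; each row is the pose to reach, as a shift and turn from the pose commanded when the call began, along the tool's axes at that moment; what a row does not reach only later rows make up. A row lasts 1/10 s, in which the tool goes at most 50 mm and 8.59 degrees, less where a joint would pass 70% of its speed; a pose out of reach is approached as far as the arm can. A call with a gripper value outside its range is refused whole. The fingers move at their own pace and stop on an object; the grip force is fixed at half the most. Time passes only in rows, so rows that repeat a pose let the fingers close. It gives the time, the measured TCP pose, the force, the opening and the grip force at its end, in the units of the state.
- bot.sense(): the state, without advancing time (a new reading comes with each control period).
- bot.camera(name): name is "scene" or "top" or "wrist"; returns the picture (384x512x3 uint8, red, green, blue); there is no depth.
- bot.camera_params(name): a dict with "fx", "fy", "cx", "cy" (pixels), "R" (3x3) and "t" (3): a world point X has camera coordinates R X + t. Camera axes: x right, y down, z forward; pixel columns grow to the right and rows downward; lengths in m; the calibration is good to about 2 mm. A picture is of the moment at which its call begins: read the wrist's pose just before it. camera_params takes no time and is no camera call; for the wrist camera it gives the pose at the moment of the call.
- bot.close_job(): hands the job in; it is judged then, once.
Trained networks look in the newest picture that a camera, given by its name, has taken for a name from the list of things; names that differ only in an ending like _2 or _b are one class to them, and where a whole thing is asked for, a point or a joint stands for the part that bears it (a point fixed in the world has none). Each returns a list of dicts, best first, with "p" (0 to 1); they miss things now and then, are a little off and sometimes report something else, mostly with a low value. They report only what shows in the picture. A call takes as long as a camera call. They do not tell look-alikes from the thing itself.
- bot.find_in(camera, name): "position" ([column, row] in pixels, amid what is visible of it).
- bot.mark_of(camera, name): "position" ([column, row] in pixels: a listed point, or the origin of a listed thing).
The state is a dict: "time": time; "joint_pos": joint angles; "qd": joint speeds; "joint_efforts": joint torques, N m; "position": TCP position; "eef_rot": TCP orientation; "ft_force": force on the tool from outside, world axes, zero at the start; "wrist_torque": the same for the moment, N m; "grip_width": finger opening in m; "grasp_force": force on a finger pad.
Only numpy, scipy, OpenCV 4.12 (cv2) and the standard library are available. Lean on these libraries where they do the work, as an engineer would, in place of code of your own. Each camera call takes 0.05 s, during which the arm holds its last target. There are 200 camera calls.

TASK

Find the size of the wooden peg that stands on the cork coaster: stand it upright in the wide end of the gauge's tapered slot and slide it, gently but firmly, towards the narrow end until it wedges snugly between the cheeks, and let go. Then slide the rider in from the narrow end until its tongue just touches the wedged peg without driving it back, so that the size can be read, and leave both like that; leave the pegs in the box and the breakfast things alone.

Things in the scene. Friction and masses are not known exactly. Their poses are not given: they have to be found in the camera images.
- pega_center (a point): One of three plain wooden pegs, upright cylinders 100 mm tall that look alike but differ in diameter (each is somewhere from 14 to 24 mm; the size is not known beforehand). One stands on the coaster, the other two in the box; which is which changes. The point is its centre, 50 mm above its foot, z along the peg. 20 to 45 g.
- pegb_center (a point): One of three plain wooden pegs, upright cylinders 100 mm tall that look alike but differ in diameter (each is somewhere from 14 to 24 mm; the size is not known beforehand). One stands on the coaster, the other two in the box; which is which changes. The point is its centre, 50 mm above its foot, z along the peg. 20 to 45 g.
- pegc_center (a point): One of three plain wooden pegs, upright cylinders 100 mm tall that look alike but differ in diameter (each is somewhere from 14 to 24 mm; the size is not known beforehand). One stands on the coaster, the other two in the box; which is which changes. The point is its centre, 50 mm above its foot, z along the peg. 20 to 45 g.
- coaster: Round cork coaster, 90 mm across, 5 mm thick, fixed; origin at the centre of its underside. The peg to be sized stands on it, near the middle.
- pegbox_in (a point): Centre of the inner floor (5 mm above the table) of a fixed shallow plywood box, 80 x 130 mm, walls 25 mm high, in which the other two pegs stand. They stay there, standing.
- gauge: Fixed taper gauge: base board 12 mm thick, x = -95 to 175 mm, 90 mm wide, with two 12 mm aluminium cheeks on it, tops 50 mm above the underside, x = -76 to 53 mm. Origin on the slot's centre line, at the underside; x along the slot from wide mouth to narrow end, z up. The slot is open above; its floor is the board's top.
- slot_wide (a point): Point on the slot floor (12 mm above the table) on its centre line, 52 mm towards the mouth from the gauge's origin. The gap across is 31.9 mm here, 19.1 mm at gauge x = 0 and 8.1 mm at x = 45 mm: each upright face leans 7 degrees to the centre line.
- slot_mid (a point): Point on the slot floor above the gauge's origin. A peg wedges with its axis from 27 mm before to 25 mm past it, depending on its size, and stays by friction; a push of 5 to 12 N along the slot wedges it snugly. The taper multiplies the force on the cheeks: keep the push below 13 N.
- rider (a joint): How far the rider has slid from its parked end towards the mouth (gauge -x), in m, 0 to 0.065. It stays where it is left; moving it takes about 2 N, and pushing it against the wedged peg with more than about 3 N beyond that may drive the peg back.
- rider_tip (a point): Middle of the flat tip of the rider's steel tongue (6 mm wide, 22 mm high, level bar lying along the slot's centre line), 37 mm above the gauge's underside. It faces the mouth and touches the peg. At joint value q it is at gauge x = 45 mm - q.
- rider_fin (a point): Grip of the rider: an upright black fin 32 mm along the slot, 16 mm across, the point being at mid-width, 57 mm above the gauge's underside; the fin's top is 79 mm above it and it is free down to 25 mm above it, where a steel foot 46 mm wide begins. It lies 85 mm behind the tongue's tip (gauge +x).
- mug: White ceramic mug, 80 mm across, 92 mm tall, origin under its centre. Leave alone.
- tub: Lidded plastic butter tub 118 x 93 x 62 mm, origin under its centre. Leave alone.
- teaspoon: Steel teaspoon, 135 mm, lying between coaster and box. Leave alone.
- potlid: Aluminium pot lid, 130 mm across, 40 mm tall with its knob, origin under its centre. Leave alone.
- jamjar: Jam jar, 66 mm across, 95 mm tall, origin under its centre. Leave alone.
- eggcup: Egg cup, 48 mm across, 50 mm tall, origin under its centre. Leave alone.
Things that resemble listed ones, but are neither listed nor needed, are in the scene too. Leave any blue look-alike of the part that bears pegc_center alone. Leave any turquoise look-alike of the part that bears pegb_center alone.

How it is judged:
By the outcome, as a careful person would: the job done as asked, in the order asked, and still so for the second after the job is handed in, with the robot touching nothing.
It also fails if it takes over 67 s, if anything falls off the work surface, if the arm or the gripper's body presses on something with over 40 N, if the wrist force passes 120 N, or if a joint passes its speed limit or range.

## Working session

There is one attempt and no reset: what is moved stays moved. The work goes in short steps, Python scripts to look and compute and a tool call to move; the robot and the scene stay as the last step left them, time stands still between calls to the robot, and variables do not carry over. Pictures are saved under pics/ and viewed, at most 10 in all, crops included, and the job is handed in when it is done.

Besides the shell and the picture viewer there is one more tool, called as name(argument=value, ...), one argument or row to a line, values as JSON. arm_command: Moves the arm, as the interface text tells. Its arguments: {"type":"object","properties":{"steps":{"type":"array","items":{"type":"array"}}},"required":["steps"]}

```bash
ls; mkdir -p pics; cat > h.py <<'E'
import numpy as np,cv2
from station import bot
def proj(P,X):
    c=P["R"]@np.array(X)+P["t"]; return np.array([P["fx"]*c[0]/c[2]+P["cx"],P["fy"]*c[1]/c[2]+P["cy"]])
def ray(P,p):
    d=np.array([(p[0]-P["cx"])/P["fx"],(p[1]-P["cy"])/P["fy"],1.]); R=np.array(P["R"])
    d=R.T@d; return -R.T@np.array(P["t"]), d/np.linalg.norm(d)
def atz(P,p,z):
    o,d=ray(P,p); return o+d*(z-o[2])/d[2]
def tri(obs):
    A=np.zeros((3,3));b=np.zeros(3)
    for P,p in obs:
        o,d=ray(P,p);M=np.eye(3)-np.outer(d,d);A+=M;b+=M@o
    return np.linalg.solve(A,b)
def cam(n):
    P={k:np.array(v) if k in"Rt" else v for k,v in bot.camera_params(n).items()}
    return P,bot.camera(n)
E
python3 - <<'E'
from h import *
ims=[]
for n in("scene","top"):
    P,im=cam(n);cv2.imwrite(f"pics/{n}0.png",cv2.resize(im[:,:,::-1],(800,600),interpolation=cv2.INTER_CUBIC))
    for k in["pega_center","coaster","pegbox_in","gauge","slot_wide","slot_mid","rider_tip","rider_fin","mug","teaspoon"]:
        r=bot.mark_of(n,k);print(n,k,[(np.round(x["position"]).tolist(),round(x["p"],2),) for x in r[:4]])
s=bot.sense();print(bot.grasp_offset,s["position"],s["eef_rot"],s["time"],s["ft_force"])
E
```

```text
pics
scene pega_center [([154.0, 225.0], 0.55)]
scene coaster [([158.0, 177.0], 0.6), ([171.0, 228.0], 0.29)]
scene pegbox_in [([163.0, 241.0], 0.57)]
scene gauge [([267.0, 240.0], 0.94), ([268.0, 235.0], 0.74)]
scene slot_wide [([243.0, 232.0], 0.63), ([169.0, 229.0], 0.42)]
scene slot_mid [([265.0, 232.0], 0.93)]
scene rider_tip [([284.0, 231.0], 0.96), ([168.0, 208.0], 0.24)]
scene rider_fin [([318.0, 229.0], 0.95)]
scene mug [([271.0, 185.0], 0.66)]
scene teaspoon [([166.0, 208.0], 0.7)]
top pega_center []
top coaster [([347.0, 241.0], 0.91), ([324.0, 158.0], 0.62), ([131.0, 251.0], 0.41)]
top pegbox_in [([315.0, 163.0], 0.74)]
top gauge [([225.0, 181.0], 0.88)]
top slot_wide [([243.0, 180.0], 0.83), ([304.0, 159.0], 0.71)]
top slot_mid [([228.0, 179.0], 0.57)]
top rider_tip [([212.0, 177.0], 0.92)]
top rider_fin [([183.0, 178.0], 0.74)]
top mug [([234.0, 253.0], 0.56)]
top teaspoon [([326.0, 204.0], 0.81)]
0.0187 [0.18577403 0.59676636 0.21459899] [-4.72281343e-01 -3.10588663e+00 -3.12336912e-06] 1.1 [ 0.44776966 -0.20606606  0.91501313]
```

View pics/scene0.png

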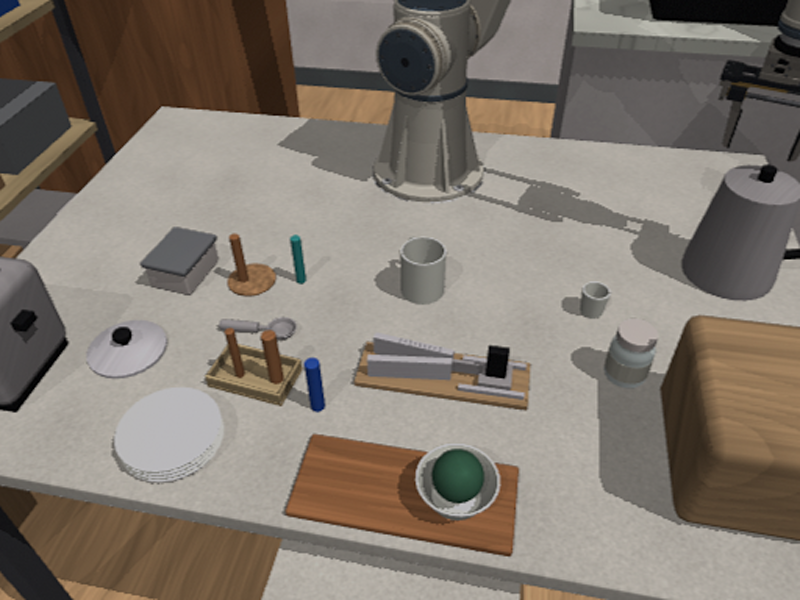

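View pics/top0.png

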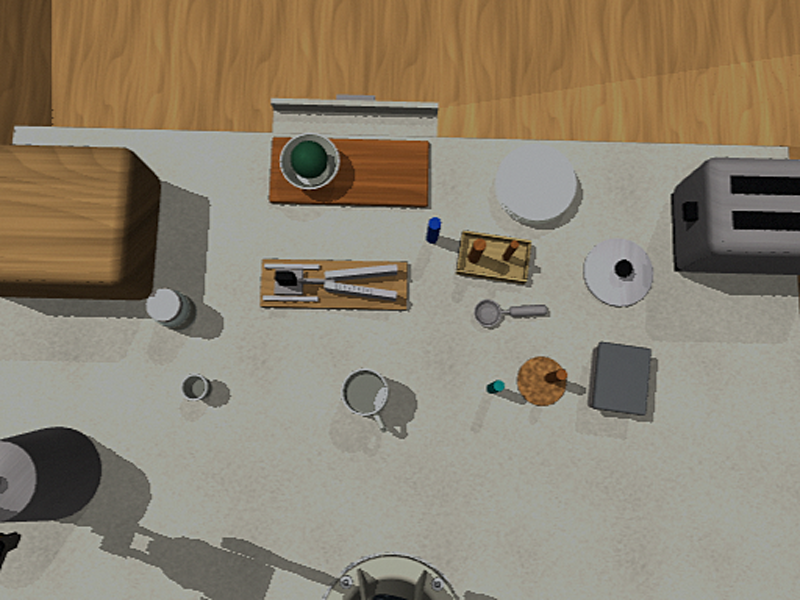

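The peg I want is the brown one on the coaster, at scene (238,258) and top (557,377) in the 800 px pictures. Things it could be confused with, scene pixels:
- turquoise peg at (298,258)
- blue peg at (315,385)
- box pegs at (233,352) and (271,358)

The gauge's mouth faces world −y.

```bash
python3 - <<'E'
from h import *
from scipy.spatial.transform import Rotation as Ro
Ps={n:bot.camera_params(n) for n in("scene","top")}
k=.64
def T(s,t): return np.round(tri([(Ps["scene"],np.array(s)),(Ps["top"],np.array(t))]),3)
print("pegtop",T((236*k,236*k),(562*k,374*k)))
print("pegfoot on z.005",atz(Ps["scene"],(241*k,281*k),.005),"tubR",atz(Ps["top"],(592*k,380*k),.06), "turq top", T((297*k,238*k),(497*k,386*k)))
for n,s,t in[("mid",(265,232),(228,179)),("wide",(243,232),(243,180)),("tip",(284,231),(212,177)),("fin",(318,229),(183,178))]:print(n,T(s,t))
for n,s in[("boardcorners",[(262,262),(406,262),(411,310),(261,310)])]:
    print(np.array([atz(Ps["top"],np.array(p)*k,.012) for p in s]).round(3))
s=bot.sense();R=Ro.from_rotvec(s["eef_rot"]).as_matrix();print(R.round(3))
im=bot.camera("scene");c=im[140:200,130:210,::-1];cv2.imwrite("pics/crop.png",cv2.resize(c,None,fx=8,fy=8,interpolation=cv2.INTER_CUBIC))
E
```

```text
pegtop [ 0.438 -0.275  0.104]
pegfoot on z.005 [ 0.4452011  -0.27776642  0.005     ] tubR [ 0.43284135 -0.34141492  0.06      ] turq top [ 0.416 -0.169  0.098]
mid [0.607 0.077 0.029]
wide [0.608 0.028 0.02 ]
tip [0.608 0.122 0.043]
fin [0.601 0.202 0.057]
[[ 0.639  0.254  0.012]
 [ 0.646 -0.013  0.012]
 [ 0.556 -0.024  0.012]
 [ 0.549  0.251  0.012]]
[[-0.955  0.297 -0.   ]
 [ 0.297  0.955  0.   ]
 [ 0.     0.    -1.   ]]
```

View pics/crop.png

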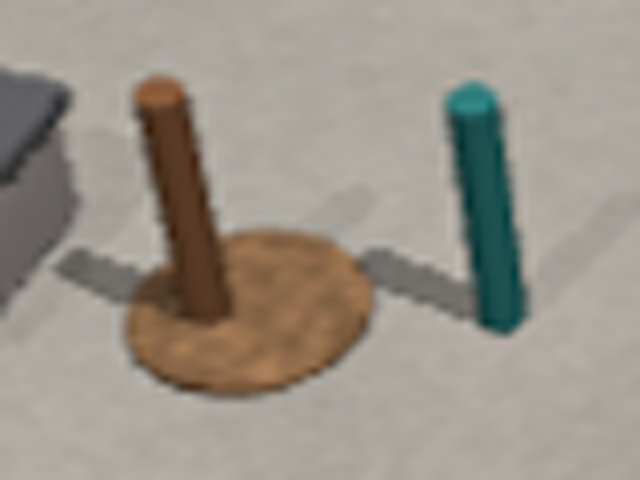

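The crop shows the brown peg on the cork coaster, left of its middle, with its foot at about crop (205,315) and its top at (160,90). The turquoise one stands off the coaster to the right. Next I'll move above the brown one.

arm_command(
  steps=[
    [[0,0,0],[-2,-5,0],0.4],
    [[0,0,0],[-4,-10,0],0.4],
    [[0,0,0],[-7,-15,0],0.4],
    [[0,0,0],[-10.6,-20,0],0.4],
    [[0,0,-0.1],[-14,-24,0],0.4],
    [[0,0,-0.2],[-17,-28,0],0.4],
    [[0,0,-0.328],[-20,-32,0],0.4],
    [[0,0,-0.328],[-24,-36,0],0.4],
    [[0,0,-0.328],[-27,-40,0],0.4],
    [[0,0,-0.328],[-30,-44,0],0.4],
    [[0,0,-0.328],[-33,-48,0],0.4],
    [[0,0,-0.328],[-36,-52,0],0.4],
  ],
)

```text
time: 2.35
position: [0.3616, 0.0296, 0.2151]
eef_rot: [-0.041, 3.14, 0.0]
ft_force: [0.9, 0.5, 0.3]
grip_width: 0.0555
grasp_force: 0.0
```

```bash
cat >> h.py <<'E'
from scipy.spatial.transform import Rotation as Ro
def st():
    s=bot.sense();R=Ro.from_rotvec(s["eef_rot"]).as_matrix();p=np.array(s["position"])
    print("t",round(s["time"],2),"p",p.round(4).tolist(),"yaw_y",np.degrees(np.arctan2(R[1,1],R[0,1])).round(2),"z",R[:,2].round(3).tolist(),"F",np.round(s["ft_force"],1).tolist(),"w",round(s["grip_width"],4),"g",round(s["grasp_force"],1))
    return p,R
def go(X,yaw=91.5):
    p,R=st();c,s_=np.cos(np.radians(yaw)),np.sin(np.radians(yaw))
    G=np.array([[-s_,c,0],[c,s_,0],[0,0,-1]])
    print("shift cm",(R.T@(np.array(X)-p)*100).round(2),"turn",Ro.from_matrix(R.T@G).as_rotvec().round(3))
E
python3 -c "
from h import *
go([.44,-.275,.215])"
```

```text
t 2.35 p [0.3616, 0.0296, 0.2151] yaw_y 91.5 z [0.002, 0.0, -1.0] F [0.9, 0.5, 0.3] w 0.0555 g 0.0
shift cm [-7.040e+00 -3.065e+01  2.000e-02] turn [0.    0.002 0.   ]
```

arm_command(
  steps=[
    [[0,0,0],[-1.5,-5,0],0.4],
    [[0,0,0],[-3,-10,0],0.4],
    [[0,0,0],[-4,-15,0],0.4],
    [[0,0,0],[-5,-20,0],0.4],
    [[0,0,0],[-6,-25,0],0.4],
    [[0,0,0],[-7,-28,0],0.4],
    [[0,0,0],[-7,-30.6,0],0.4],
    [[0,0,0],[-7,-30.6,0],0.4],
    [[0,0,0],[-7,-30.6,0],0.4],
  ],
)

```text
time: 3.25
position: [0.4388, -0.2724, 0.2143]
eef_rot: [0.039, -3.141, -0.001]
ft_force: [-0.0, 0.2, 0.4]
grip_width: 0.0552
grasp_force: 0.0
```

```bash
python3 -c "
from h import *
st();P,im=cam('wrist');cv2.imwrite('pics/w1.png',im[:,:,::-1])
for z,n in((.005,'foot'),(.105,'top'),(.055,'c')):print(n,proj(P,[.44,-.275,z]).round())
for k in('pega_center','pegb_center'):print([(np.round(x['position']).tolist(),round(x['p'],2)) for x in bot.mark_of('wrist',k)], [(np.round(x['position']).tolist(),round(x['p'],2)) for x in bot.find_in('wrist',k)])
"
```

```text
t 3.25 p [0.4388, -0.2724, 0.2143] yaw_y 91.42 z [-0.001, 0.001, -1.0] F [-0.0, 0.2, 0.4] w 0.0552 g 0.0
foot [254. 156.]
top [253. 180.]
c [253. 167.]
[([312.0, 336.0], 0.84)] [([316.0, 358.0], 0.76)]
[([352.0, 148.0], 0.75), ([254.0, 166.0], 0.67)] [([252.0, 170.0], 0.95), ([354.0, 148.0], 0.74)]
```

View pics/w1.png

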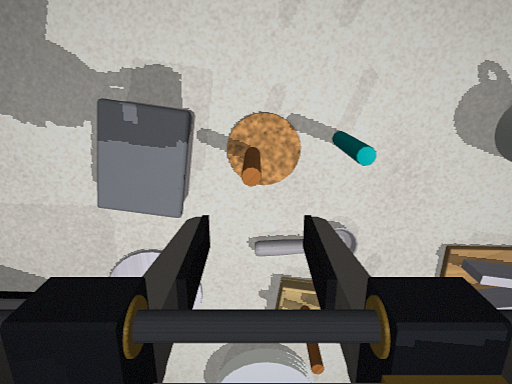

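The picture shows the peg's top at (252,177) and its foot at (254,155). That matches the predicted (253,180) and (254,156), so I'm descending to grasp.

arm_command(
  steps=[
    [[0,0,0],[0,-0.25,5],0.4],
    [[0,0,0],[0,-0.25,9],0.4],
    [[0,0,0],[0,-0.25,12],0.4],
    [[0,0,0],[0,-0.25,14.5],0.4],
    [[0,0,0],[0,-0.25,16.1],0.4],
    [[0,0,0],[0,-0.25,16.1],0.4],
    [[0,0,0],[0,-0.25,16.1],0.55],
    [[0,0,0],[0,-0.25,16.1],0.7],
    [[0,0,0],[0,-0.25,16.1],0.85],
    [[0,0,0],[0,-0.25,16.1],1],
    [[0,0,0],[0,-0.25,16.1],1],
    [[0,0,0],[0,-0.25,16.1],1],
  ],
)

```text
time: 4.7
position: [0.4395, -0.2752, 0.0541]
eef_rot: [-0.041, 3.141, -0.001]
ft_force: [-0.5, 0.6, 6.0]
grip_width: 0.0187
grasp_force: 30.0
```

arm_command(
  steps=[
    [[0,0,0],[0,0,0],1],
    [[0,0,0],[0,0,0],1],
    [[0,0,0],[0,0,0],1],
  ],
)

```text
time: 5.0
position: [0.4396, -0.2752, 0.0541]
eef_rot: [-0.041, 3.141, -0.001]
ft_force: [-0.7, 1.1, 6.6]
grip_width: 0.0185
grasp_force: 30.0
```

```bash
python3 -c "
from h import *
st()
go([.608,.028,.16])"
```

```text
t 5.0 p [0.4396, -0.2752, 0.0541] yaw_y 91.5 z [0.001, -0.0, -1.0] F [-0.7, 1.1, 6.6] w 0.0185 g 30.0
t 5.0 p [0.4396, -0.2752, 0.0541] yaw_y 91.5 z [0.001, -0.0, -1.0] F [-0.7, 1.1, 6.6] w 0.0185 g 30.0
shift cm [-17.64  29.86 -10.58] turn [-0.     0.001 -0.   ]
```

arm_command(
  steps=[
    [[0,0,0],[0,0,-3],1],
    [[0,0,0],[0,0,-7],1],
    [[0,0,0],[0,0,-11.5],1],
    [[0,0,0],[-1,1.5,-15.5],1],
    [[0,0,0],[-3,5,-16],1],
    [[0,0,0],[-5.5,9,-16],1],
    [[0,0,0],[-8,13,-16],1],
    [[0,0,0],[-10.5,17.5,-16],1],
    [[0,0,0],[-13,22,-16],1],
    [[0,0,0],[-15.5,26,-16],1],
    [[0,0,0],[-17,29,-16],1],
    [[0,0,0],[-17.6,29.9,-16],1],
  ],
)

```text
time: 6.2
position: [0.6082, 0.0316, 0.2132]
eef_rot: [0.045, -3.141, -0.001]
ft_force: [0.3, -0.4, -0.6]
grip_width: 0.0184
grasp_force: 30.0
```

arm_command(
  steps=[
    [[0,0,0],[0,0,0],1],
    [[0,0,0],[0,0,0],1],
    [[0,0,0],[0,0,0],1],
  ],
)

```text
time: 6.5
position: [0.6066, 0.0271, 0.2135]
eef_rot: [0.039, -3.141, 0.001]
ft_force: [-0.4, 0.3, 1.0]
grip_width: 0.0183
grasp_force: 30.0
```

```bash
python3 -c "
from h import *
p,R=st();P,im=cam('wrist');cv2.imwrite('pics/w2.png',cv2.resize(im[:,:,::-1],(800,600),interpolation=cv2.INTER_CUBIC))
for k,z in(('gauge',0),('slot_wide',.012),('slot_mid',.012),('rider_tip',.037),('rider_fin',.057)):
  for n in('wrist','top'):
    if n=='top': P2,_=cam('top')
    else: P2=P;bot.camera('wrist')
    print(n,k,[(np.round(x['position']).tolist(),round(x['p'],2),atz(P2,x['position'],z).round(4).tolist()) for x in bot.mark_of(n,k)[:2]])
print('tip/foot px',proj(P,p),proj(P,p-[0,0,.048]), 'cam',(-P['R'].T@P['t']).round(3))
"
```

```text
t 6.5 p [0.6066, 0.0271, 0.2135] yaw_y 91.42 z [-0.001, -0.0, -1.0] F [-0.4, 0.3, 1.0] w 0.0183 g 30.0
wrist gauge [([299.0, 153.0], 0.73, [0.603, 0.0802, 0.0])]
top gauge [([226.0, 182.0], 0.9, [0.6035, 0.0838, 0.0])]
wrist slot_wide []
top slot_wide [([246.0, 181.0], 0.86, [0.605, 0.0257, 0.012])]
wrist slot_mid [([303.0, 154.0], 0.78, [0.6012, 0.0829, 0.012])]
top slot_mid [([229.0, 179.0], 0.9, [0.6099, 0.0752, 0.012])]
wrist rider_tip [([336.0, 158.0], 0.6, [0.6005, 0.1169, 0.037])]
top rider_tip []
wrist rider_fin [([422.0, 167.0], 0.77, [0.6035, 0.2031, 0.057])]
top rider_fin [([183.0, 178.0], 0.69, [0.6013, 0.2016, 0.057])]
tip/foot px [255.37484709 231.87661119] [255.57149827 202.75313053] cam [0.523 0.026 0.384]
```

View pics/w2.png

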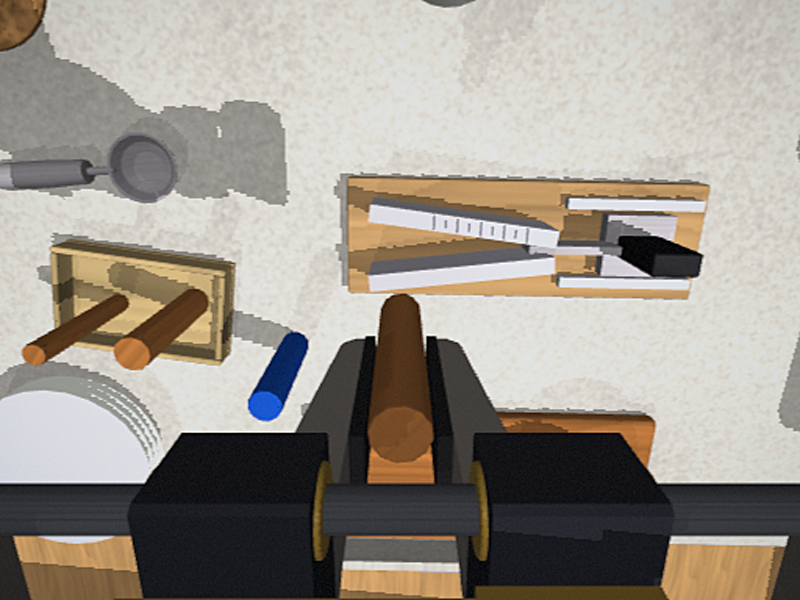

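The picture shows the held peg upright with its foot at (402,300). The gauge board's corners are about (348,178), (709,184), (689,299) and (345,292). I'll fit the gauge pose from the corners and the cheek ends.

```bash
python3 -c "
from h import *
p,R=st();P=bot.camera_params('wrist');k=.64
f=lambda q,z:atz(P,np.array(q)*k,z).round(4)
for q in[(348,178),(709,184),(689,299),(345,292)]:print('board',q,f(q,.012))
# inner top edges of cheeks: left ends, right ends
for q in[(370,219),(557,247),(371,266),(554,259)]:print('cheek',q,f(q,.05))
print('tip',f((527,247),.048))
im=cv2.imread('pics/w2.png');cv2.imwrite('pics/w2c.png',cv2.resize(im[165:315,335:735],(800,300),interpolation=cv2.INTER_CUBIC))
"
```

```text
t 7.55 p [0.6073, 0.0286, 0.2136] yaw_y 91.5 z [-0.0, -0.0, -1.0] F [-0.0, 0.2, 0.5] w 0.0185 g 30.0
board (348, 178) [ 0.558  -0.0108  0.012 ]
board (709, 184) [0.5552 0.2559 0.012 ]
board (689, 299) [0.645  0.2587 0.012 ]
board (345, 292) [ 0.6464 -0.0135  0.012 ]
cheek (370, 219) [0.5814 0.0078 0.05  ]
cheek (557, 247) [0.5974 0.1368 0.05  ]
cheek (371, 266) [0.6143 0.0088 0.05  ]
cheek (554, 259) [0.6059 0.1357 0.05  ]
tip [0.5983 0.1166 0.048 ]
```

View pics/w2c.png

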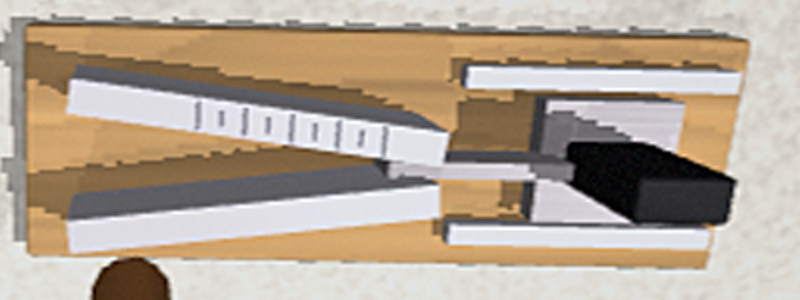

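```bash
python3 -c "
from h import *
p,R=st();P=bot.camera_params('wrist');k=.64
f=lambda q,z:atz(P,np.array(q)*k,z)
a,b,c,d=[f(q,.05) for q in[(369,221),(558,246.5),(370,274.5),(553.5,257)]]
print(a,c,a-c);print(b,d,b-d)
m0,m1=(a+c)/2,(b+d)/2;u=m1-m0;print('len',np.linalg.norm(u),'yaw',np.degrees(np.arctan2(u[1],u[0])));u/=np.linalg.norm(u)
print('origin from both ends',m0+.076*u,m1-.053*u)
B=[f(q,.012) for q in[(348,178.5),(709,185.5),(689,299),(348,291)]];print(np.array(B).round(4))
v=(B[1]+B[2]-B[0]-B[3])/2;print('board len',np.linalg.norm(v),'yaw',np.degrees(np.arctan2(v[1],v[0])),'origin',(np.mean(B,0)-.04*v/np.linalg.norm(v)))
"
```

```text
t 7.55 p [0.6073, 0.0286, 0.2136] yaw_y 91.5 z [-0.0, -0.0, -1.0] F [-0.0, 0.2, 0.5] w 0.0185 g 30.0
[0.58277162 0.0071461  0.05      ] [0.62052687 0.00816582 0.05      ] [-0.03775525 -0.00101972  0.        ]
[0.59698051 0.13740206 0.05      ] [0.60448787 0.13517387 0.05      ] [-0.00750736  0.00222819  0.        ]
len 0.12863525639648823 yaw 90.40757852318313
origin from both ends [0.60110862 0.08365404 0.05      ] [0.60111121 0.0832893  0.05      ]
[[ 0.5583 -0.0108  0.012 ]
 [ 0.5563  0.2561  0.012 ]
 [ 0.645   0.2587  0.012 ]
 [ 0.6456 -0.0112  0.012 ]]
board len 0.26841227992457767 yaw 90.28304337514754 origin [0.60148271 0.083201   0.012     ]
```

arm_command(
  steps=[
    [[0,0,0.019],[0.6,0,3],1],
    [[0,0,0.019],[0.6,0,7],1],
    [[0,0,0.019],[0.6,0,10],1],
    [[0,0,0.019],[0.6,0,12],1],
    [[0,0,0.019],[0.6,0,13.5],1],
    [[0,0,0.019],[0.6,0,14.5],1],
    [[0,0,0.019],[0.6,0,14.9],1],
    [[0,0,0.019],[0.6,0,14.9],1],
    [[0,0,0.019],[0.6,0,14.9],1],
    [[0,0,0.019],[0.6,0,14.9],1],
  ],
)

```text
time: 8.55
position: [0.602, 0.0284, 0.0655]
eef_rot: [-0.011, 3.14, 0.0]
ft_force: [-0.6, 1.2, -0.6]
grip_width: 0.0186
grasp_force: 30.0
```

arm_command(
  steps=[
    [[0,0,0],[0,0,0.1],1],
    [[0,0,0],[0,0,0.1],1],
    [[0,0,0],[0,0,0.1],1],
  ],
)

```text
time: 8.85
position: [0.6013, 0.0284, 0.0637]
eef_rot: [-0.011, 3.141, -0.0]
ft_force: [-0.3, -0.4, 0.8]
grip_width: 0.0186
grasp_force: 30.0
```

```bash
python3 -c "
from h import *
st();P,im=cam('wrist');cv2.imwrite('pics/w3.png',cv2.resize(im[:,:,::-1],(800,600),interpolation=cv2.INTER_CUBIC))
"
```

```text
t 8.85 p [0.6013, 0.0284, 0.0637] yaw_y 90.42 z [0.0, -0.0, -1.0] F [-0.3, -0.4, 0.8] w 0.0186 g 30.0
```

View pics/w3.png

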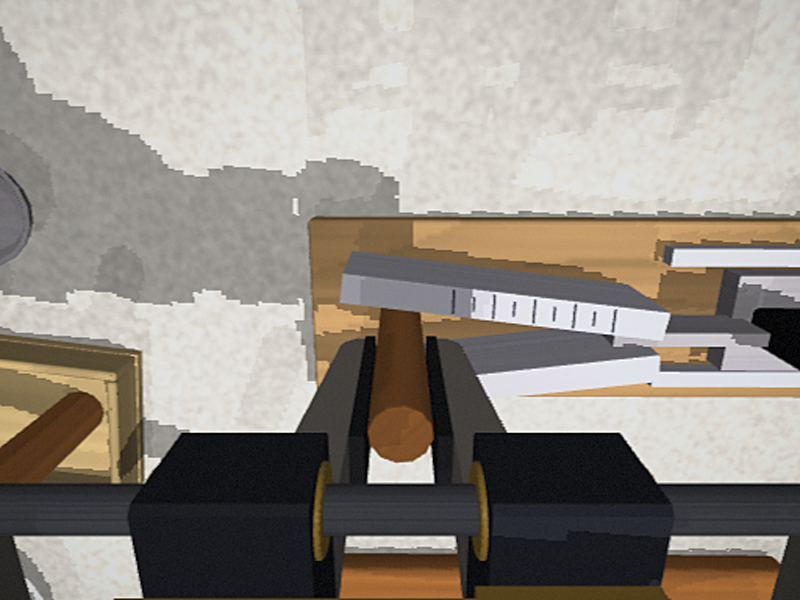

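The peg (402,310–460) stands between the cheeks near the mouth with no contact so far. I'll ease it down onto the floor.

arm_command(
  steps=[
    [[0,0,0],[0,0,0.1],1],
    [[0,0,0],[0,0,0.15],1],
    [[0,0,0],[0,0,0.2],1],
    [[0,0,0],[0,0,0.2],1],
  ],
)

```text
time: 9.3
position: [0.6013, 0.0284, 0.0615]
eef_rot: [0.011, -3.141, 0.0]
ft_force: [-0.5, -0.0, -1.2]
grip_width: 0.0185
grasp_force: 30.0
```

arm_command(
  steps=[
    [[0,0,0],[0,0,0.05],1],
    [[0,0,0],[0,0,0.1],1],
    [[0,0,0],[0,0,0.1],1],
  ],
)

```text
time: 9.6
position: [0.6015, 0.0284, 0.0612]
eef_rot: [-0.011, 3.141, 0.0]
ft_force: [-2.4, 0.3, 5.9]
grip_width: 0.0184
grasp_force: 30.0
```

arm_command(
  steps=[
    [[0,0,0],[0,0,-0.08],1],
    [[0,0,0],[0,1,-0.08],1],
    [[0,0,0],[0,2,-0.08],1],
    [[0,0,0],[0,3,-0.08],1],
    [[0,0,0],[0,4,-0.08],1],
    [[0,0,0],[0,4.6,-0.08],1],
    [[0,0,0],[0,4.9,-0.08],1],
    [[0,0,0],[0,4.9,-0.08],1],
    [[0,0,0],[0,4.9,-0.08],1],
  ],
)

```text
time: 10.5
position: [0.6028, 0.0783, 0.062]
eef_rot: [-0.012, 3.138, 0.001]
ft_force: [5.3, 0.5, -1.1]
grip_width: 0.0184
grasp_force: 30.0
```

arm_command(
  steps=[
    [[0,0,0],[0,0.1,0],1],
    [[0,0,0],[0,0.2,0],1],
    [[0,0,0],[0,0.2,0],1],
  ],
)

```text
time: 10.8
position: [0.6029, 0.0796, 0.062]
eef_rot: [-0.013, 3.138, -0.001]
ft_force: [5.9, -3.5, -0.9]
grip_width: 0.0185
grasp_force: 30.0
```

arm_command(
  steps=[
    [[0,0,0],[-0.1,-0.1,0],1],
    [[0,0,0],[-0.2,-0.1,0],1],
    [[0,0,0],[-0.2,-0.1,0],1],
  ],
)

```text
time: 11.1
position: [0.6032, 0.0788, 0.0615]
eef_rot: [-0.011, 3.141, 0.0]
ft_force: [2.8, 0.7, 1.2]
grip_width: 0.0185
grasp_force: 30.0
```

arm_command(
  steps=[
    [[0,0,0],[0,0.15,0],1],
    [[0,0,0],[0,0.3,0],1],
    [[0,0,0],[0,0.3,0],1],
  ],
)

```text
time: 11.4
position: [0.6034, 0.0813, 0.0614]
eef_rot: [-0.012, 3.141, -0.001]
ft_force: [4.3, -2.8, -0.2]
grip_width: 0.0184
grasp_force: 30.0
```

arm_command(
  steps=[
    [[0,0,0],[-0.1,0,0],1],
    [[0,0,0],[-0.12,0,0],1],
    [[0,0,0],[-0.12,0,0],1],
  ],
)

```text
time: 11.7
position: [0.6036, 0.0814, 0.0613]
eef_rot: [0.011, -3.14, 0.0]
ft_force: [-0.1, -2.3, 2.1]
grip_width: 0.0187
grasp_force: 30.0
```

arm_command(
  steps=[
    [[0,0,0],[0,0.1,0],1],
    [[0,0,0],[0,0.2,0],1],
    [[0,0,0],[0,0.2,0],1],
  ],
)

```text
time: 12.0
position: [0.6036, 0.0823, 0.0612]
eef_rot: [0.012, -3.14, 0.003]
ft_force: [0.0, -8.1, 2.2]
grip_width: 0.0182
grasp_force: 30.0
```

arm_command(
  steps=[
    [[0,0,0],[0,0.03,0],1],
    [[0,0,0],[0,0.03,0],1],
  ],
)

```text
time: 12.2
position: [0.6035, 0.0823, 0.0612]
eef_rot: [0.012, -3.14, 0.003]
ft_force: [0.6, -9.4, 2.5]
grip_width: 0.0182
grasp_force: 30.0
```

arm_command(
  steps=[
    [[0,0,0],[0,0,0],0.75],
    [[0,0,0],[0,0,0],0.6],
    [[0,0,0],[0,0,0],0.45],
    [[0,0,0],[0,0,0],0.4],
    [[0,0,0],[0,0,0],0.4],
  ],
)

```text
time: 12.7
position: [0.604, 0.0839, 0.0613]
eef_rot: [0.012, -3.141, -0.0]
ft_force: [0.7, -0.3, 0.0]
grip_width: 0.0535
grasp_force: 0.0
```

arm_command(
  steps=[
    [[0,0,0],[0,0,-3],0.4],
    [[0,0,0],[0,0,-7],0.4],
    [[0,0,0],[0,0,-11],0.4],
    [[0,0,0],[0,0,-15],0.4],
    [[0,0,0],[0,2,-17],0.4],
    [[0,0,0],[0,6,-17],0.4],
    [[0,0,0],[0,9,-17],0.4],
    [[0,0,0],[0,9,-17],0.4],
    [[0,0,0],[0,9,-17],0.4],
    [[0,0,0],[0,9,-17],0.4],
  ],
)

```text
time: 13.7
position: [0.6033, 0.1729, 0.2311]
eef_rot: [0.011, -3.141, 0.001]
ft_force: [0.2, -0.5, 0.1]
grip_width: 0.0551
grasp_force: 0.0
```

```bash
python3 -c "
from h import *
st();P,im=cam('wrist');cv2.imwrite('pics/w4.png',cv2.resize(im[:,:,::-1],(800,600),interpolation=cv2.INTER_CUBIC))
for z in(.012,.112):print('peg px800',proj(P,[.6035,.0825,z])/.64)
for k,z in(('rider_tip',.037),('rider_fin',.057),('pega_center',.062)):print(k,[(np.round(np.array(x['position'])/.64).tolist(),round(x['p'],2),atz(P,x['position'],z).round(4).tolist()) for x in bot.mark_of('wrist',k)[:3]])
"
```

```text
t 13.7 p [0.6033, 0.1729, 0.2311] yaw_y 90.4 z [-0.001, -0.001, -1.0] F [0.2, -0.5, 0.1] w 0.0551 g 0.0
peg px800 [286.86109189 239.58647291]
peg px800 [250.74924809 274.06358362]
rider_tip []
rider_fin [([443.0, 257.0], 0.86, [0.6054, 0.2036, 0.057])]
pega_center [([436.0, 257.0], 0.71, [0.6041, 0.1987, 0.062])]
```

View pics/w4.png

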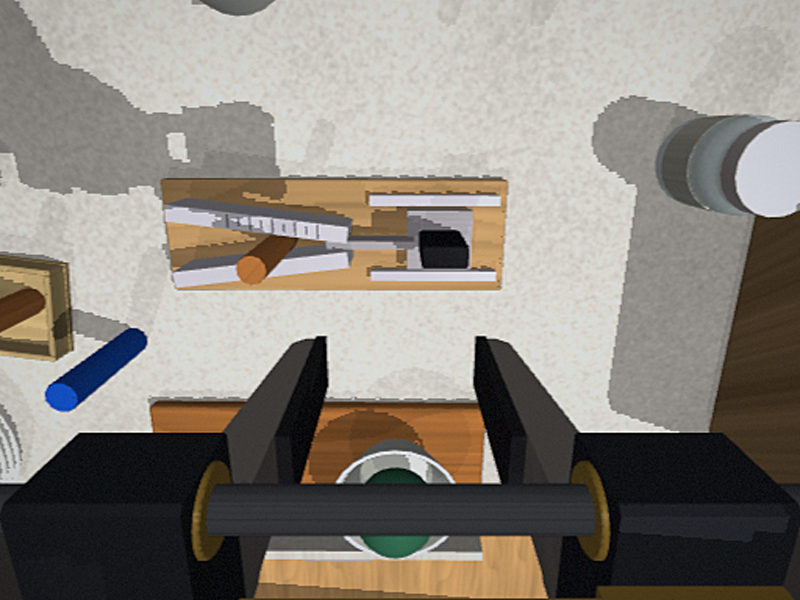

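The peg stands upright and wedged, with its top at (252,269). The fin is at (443,250), y ≈ 0.203, so the rider starts at about q = 10 mm. The fin's 32 mm length fits between the pads, so I'll grip it along the slot.

arm_command(
  steps=[
    [[0,0,0],[0,3,4],0.4],
    [[0,0,0],[0,3,8.5],0.4],
    [[0,0,0],[0,3,12],0.4],
    [[0,0,0],[0,3,14.5],0.4],
    [[0,0,0],[0,3,16.5],0.4],
    [[0,0,0],[0,3,17.6],0.4],
    [[0,0,0],[0,3,17.6],0.4],
    [[0,0,0],[0,3,17.6],0.4],
  ],
)

```text
time: 14.7
position: [0.6038, 0.2037, 0.0561]
eef_rot: [-0.011, 3.141, 0.0]
ft_force: [-0.6, 0.8, -0.9]
grip_width: 0.0553
grasp_force: 0.0
```

arm_command(
  steps=[
    [[0,0,0],[0,0,0],0.5],
    [[0,0,0],[0,0,0],0.6],
    [[0,0,0],[0,0,0],0.65],
    [[0,0,0],[0,0,0],0.7],
    [[0,0,0],[0,0,0],0.8],
    [[0,0,0],[0,0,0],0.8],
    [[0,0,0],[0,0,0],0.8],
  ],
)

```text
time: 15.4
position: [0.6037, 0.2038, 0.0561]
eef_rot: [-0.011, 3.141, 0.0]
ft_force: [-0.9, -1.6, 5.9]
grip_width: 0.0318
grasp_force: 30.0
```

arm_command(
  steps=[
    [[0,0,0],[0,-0.4,0],0.8],
    [[0,0,0],[0,-0.8,0],0.8],
    [[0,0,0],[0,-1.2,0],0.8],
    [[0,0,0],[0,-1.6,0],0.8],
    [[0,0,0],[0,-1.9,0],0.8],
    [[0,0,0],[0,-2.1,0],0.8],
    [[0,0,0],[0,-2.2,0],0.8],
    [[0,0,0],[0,-2.2,0],0.8],
    [[0,0,0],[0,-2.2,0],0.8],
  ],
)

```text
time: 16.3
position: [0.6038, 0.1821, 0.0561]
eef_rot: [-0.011, 3.141, 0.001]
ft_force: [-1.5, 0.9, 6.3]
grip_width: 0.0317
grasp_force: 30.0
```

arm_command(
  steps=[
    [[0,0,0],[0,-0.05,0],0.8],
    [[0,0,0],[0,-0.1,0],0.8],
    [[0,0,0],[0,-0.15,0],0.8],
    [[0,0,0],[0,-0.2,0],0.8],
    [[0,0,0],[0,-0.2,0],0.8],
  ],
)

```text
time: 16.8
position: [0.6039, 0.1803, 0.0562]
eef_rot: [-0.011, 3.141, 0.001]
ft_force: [-1.2, 1.7, 7.2]
grip_width: 0.0318
grasp_force: 30.0
```

arm_command(
  steps=[
    [[0,0,0],[0,-0.05,0],0.8],
    [[0,0,0],[0,-0.1,0],0.8],
    [[0,0,0],[0,-0.15,0],0.8],
    [[0,0,0],[0,-0.15,0],0.8],
  ],
)

```text
time: 17.2
position: [0.6039, 0.1788, 0.0562]
eef_rot: [-0.011, 3.141, 0.001]
ft_force: [-1.4, 1.6, 5.9]
grip_width: 0.0315
grasp_force: 30.0
```

arm_command(
  steps=[
    [[0,0,0],[0,-0.05,0],0.8],
    [[0,0,0],[0,-0.05,0],0.8],
    [[0,0,0],[0,-0.05,0],0.8],
  ],
)

```text
time: 17.5
position: [0.6038, 0.1783, 0.0561]
eef_rot: [-0.011, 3.141, 0.001]
ft_force: [-1.2, 1.3, 5.7]
grip_width: 0.0315
grasp_force: 30.0
```

arm_command(
  steps=[
    [[0,0,0],[0,-0.05,0],0.8],
    [[0,0,0],[0,-0.05,0],0.8],
    [[0,0,0],[0,-0.05,0],0.8],
  ],
)

```text
time: 17.8
position: [0.6039, 0.1778, 0.0561]
eef_rot: [-0.011, 3.141, 0.001]
ft_force: [-1.0, 2.7, 5.6]
grip_width: 0.0319
grasp_force: 30.0
```

arm_command(
  steps=[
    [[0,0,0],[0,-0.04,0],0.8],
    [[0,0,0],[0,-0.04,0],0.8],
    [[0,0,0],[0,-0.04,0],0.8],
  ],
)

```text
time: 18.1
position: [0.6038, 0.1774, 0.0562]
eef_rot: [-0.011, 3.141, 0.001]
ft_force: [-1.1, 2.0, 4.7]
grip_width: 0.0315
grasp_force: 30.0
```

arm_command(
  steps=[
    [[0,0,0],[0,0,0],0.8],
  ],
)

```text
time: 18.2
position: [0.6038, 0.1774, 0.0562]
eef_rot: [-0.011, 3.141, 0.001]
ft_force: [-0.5, 1.4, 5.3]
grip_width: 0.032
grasp_force: 30.0
```

arm_command(
  steps=[
    [[0,0,0],[0,0,0],0.8],
  ],
)

```text
time: 18.3
position: [0.6038, 0.1774, 0.0561]
eef_rot: [-0.011, 3.141, 0.001]
ft_force: [-0.8, 1.1, 6.1]
grip_width: 0.032
grasp_force: 30.0
```

arm_command(
  steps=[
    [[0,0,0],[0,-0.04,0],0.8],
    [[0,0,0],[0,-0.04,0],0.8],
  ],
)

```text
time: 18.5
position: [0.6039, 0.177, 0.0562]
eef_rot: [-0.011, 3.141, 0.001]
ft_force: [-2.2, 1.2, 5.5]
grip_width: 0.0321
grasp_force: 30.0
```

arm_command(
  steps=[
    [[0,0,0],[0,-0.04,0],0.8],
    [[0,0,0],[0,-0.04,0],0.8],
  ],
)

```text
time: 18.7
position: [0.6038, 0.1766, 0.0561]
eef_rot: [-0.011, 3.141, 0.001]
ft_force: [-1.1, 0.9, 6.0]
grip_width: 0.0321
grasp_force: 30.0
```

arm_command(
  steps=[
    [[0,0,0],[0,0,0],0.8],
  ],
)

```text
time: 18.8
position: [0.6039, 0.1766, 0.0562]
eef_rot: [-0.011, 3.141, 0.001]
ft_force: [-1.3, 0.9, 7.2]
grip_width: 0.0316
grasp_force: 30.0
```

arm_command(
  steps=[
    [[0,0,0],[0,-0.04,0],0.8],
    [[0,0,0],[0,-0.04,0],0.8],
  ],
)

```text
time: 19.0
position: [0.6039, 0.1764, 0.0562]
eef_rot: [-0.011, 3.141, 0.002]
ft_force: [-0.9, 2.5, 6.2]
grip_width: 0.0321
grasp_force: 30.0
```

arm_command(
  steps=[
    [[0,0,0],[0,-0.04,0],0.8],
    [[0,0,0],[0,-0.04,0],0.8],
  ],
)

```text
time: 19.2
position: [0.6039, 0.1763, 0.0562]
eef_rot: [-0.011, 3.141, 0.003]
ft_force: [-1.2, 4.5, 5.4]
grip_width: 0.0319
grasp_force: 30.0
```

arm_command(
  steps=[
    [[0,0,0],[0,0,0],0.8],
  ],
)

```text
time: 19.3
position: [0.6039, 0.1763, 0.0562]
eef_rot: [-0.011, 3.141, 0.002]
ft_force: [-1.6, 4.7, 5.1]
grip_width: 0.032
grasp_force: 30.0
```

Contact: the rider stopped at y = 0.1763 as Fy rose to 4.6 N. I'll ease the load off and release.

arm_command(
  steps=[
    [[0,0,0],[0,0.05,0],0.8],
    [[0,0,0],[0,0.05,0],0.8],
  ],
)

```text
time: 19.5
position: [0.6039, 0.1763, 0.0561]
eef_rot: [-0.011, 3.141, 0.001]
ft_force: [-2.0, 2.0, 7.2]
grip_width: 0.0317
grasp_force: 30.0
```

arm_command(
  steps=[
    [[0,0,0],[0,0,0],0.6],
    [[0,0,0],[0,0,0],0.5],
    [[0,0,0],[0,0,0],0.45],
    [[0,0,0],[0,0,0],0.45],
    [[0,0,0],[0,0,0],0.45],
  ],
)

```text
time: 20.0
position: [0.6034, 0.1757, 0.0553]
eef_rot: [0.011, -3.141, 0.0]
ft_force: [-0.1, 0.2, -0.7]
grip_width: 0.0504
grasp_force: 0.0
```

arm_command(
  steps=[
    [[0,0,0],[0,0,-2],0.45],
    [[0,0,0],[0,0,-6],0.45],
    [[0,0,0],[0,0,-11],0.45],
    [[0,0,0],[0,0,-16],0.45],
    [[0,0,0],[0,-3,-18],0.45],
    [[0,0,0],[0,-6,-18],0.45],
    [[0,0,0],[0,-6,-18],0.45],
    [[0,0,0],[0,-6,-18],0.45],
  ],
)

```text
time: 20.8
position: [0.6037, 0.1154, 0.2353]
eef_rot: [0.009, -3.141, -0.0]
ft_force: [0.2, 0.4, -0.5]
grip_width: 0.0506
grasp_force: 0.0
```

```bash
python3 -c "
from h import *
st();P,im=cam('wrist');c=im[80:240,60:420,::-1];cv2.imwrite('pics/w5.png',cv2.resize(c,(792,352),interpolation=cv2.INTER_CUBIC))
print([(proj(P,[.6035,.0822,z])-[60,80])*2.2 for z in(.012,.112)])
"
```

```text
t 20.8 p [0.6037, 0.1154, 0.2353] yaw_y 90.33 z [-0.0, 0.0, -1.0] F [0.2, 0.4, -0.5] w 0.0506 g 0.0
[array([372.94636816, 159.77760889]), array([354.58763354, 207.28446843])]
```

View pics/w5.png

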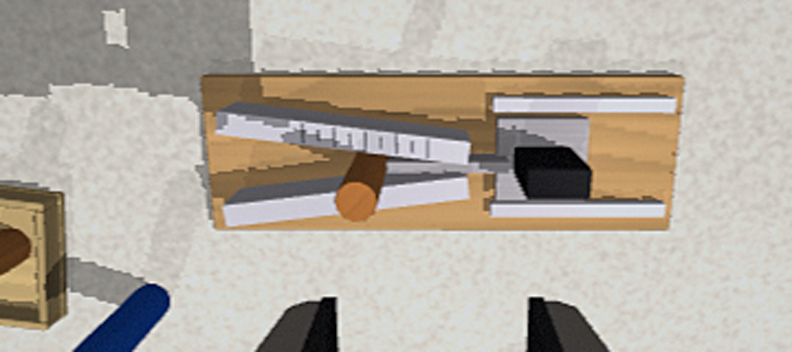

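The close view shows the tongue reaching the peg at about (385,160). The peg's top at (356,202) is where an upright peg should appear, within the camera's known offset. The arm is clear, so I'm handing in.

```bash
python3 -c "
from h import *
print(bot.close_job())"
```

```text
the job is handed in; nothing more can be done
None
```

The peg from the coaster (about 18.5 mm across by the gripper) is wedged upright in the gauge with about 9 N, the rider's tongue touches it, both are released, and the job was handed in at about 21 s; no verdict came back.

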